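# Fetch the dye bottle from the self-closing locker and stand it on the scale

### The arm

A 6-joint arm with a two-finger parallel gripper is mounted at the origin on a cart in front of the work surface, level with it; the furniture and walls round the work are solid. World frame = base frame: x ahead of the robot, y to its left, z up, the work surface at z = 0. Lengths are in m, angles in degrees, forces in N, time in s.
With the tool pointing down it reaches from about 0.35 to 0.875 m from the base axis. Payload 4.2 kg.
Tool frame: the origin (TCP) lies midway between the tips of the shut fingers; the grasp point (between the pads) lies 19 mm behind it; x points along the fingers, z is the direction in which the jaws open and shut, and the axes are right-handed (so a half turn about x gives the same grasp; the last joint's range is limited). The gripper opens to 85 mm and grips with 20 to 120 N. Pads are 22 mm wide; open, the fingers measure 114 mm over their backs; the gripper's body (76 mm by 85 mm) begins 54 mm behind the grasp point. The pads swing forward as they close: fully open they stand 13 mm farther back than shut.
Start: joints at [-60.814, 22.042, 0.453, 0, -68.411, -14.817], TCP at [0.155, -0.605, 0.231] pointing down, gripper open.
Joint ranges: [-179.83, 179.83], [-69.29, 118.12], [-61.27, 80.66], [-181.25, 117.63], [-171.15, -9.14], [-177.46, 177.46]. Speed limits (degrees/s): [159.86, 159.86, 180, 180, 180, 180].

### API

Orientations are given as [roll, pitch, yaw] about the fixed x, y, z axes, in that order (R = Rz(yaw) Ry(pitch) Rx(roll)).
In Python, from workcell import bot, grip, solve_ik, cams, order gives the robot as it stands. The module is installed in compiled form; this text tells all that it offers. Calls block until the motion is done:
- bot.movep(position, orientation): joint-space move of the TCP to a pose.
- bot.movel(position, feed=0.15, rotation=None, threshold=None): straight line of the TCP; rotation=None keeps the orientation; feed is the mean speed in m/s. With threshold (N) it stops when the force on the tool has changed by that much, and returns True; else False.
- bot.movej(angles): joint-space move.
- grip(opening, strength=None): finger opening in m; strength is the grip in N (None keeps the last); returns when the fingers have stopped.
- bot.sleep(seconds).
- solve_ik(position, orientation): joint angles nearest the present ones, or None.
- bot.sense(): the state.
- cams.snapshot(name): name is "side" or "top" or "wrist"; returns the picture (420x560x3 uint8, red, green, blue); there is no depth.
- cams.calibration(name): a dict with "vfov" (degrees; the focal length in pixels is half the picture's height over the tangent of half this angle, whatever the lens; pixels are square), "cx", "cy" (the principal point, pixels), "k1" (the pictures are not rectified: a ray, as slopes to the right and down, at radius r is drawn at 1 + k1 r^2 times it, then the intrinsics apply), "origin" and "attitude" of the camera in the world. Camera axes: x right, y up, looking along -z (the intrinsics and any distortion apply to the point x, -y, -z); pixel columns grow to the right and rows downward; lengths in m; the calibration is good to about 2 mm. A picture is of the moment at which its call begins: read the wrist's pose just before it. calibration takes no time and is no camera call; for the wrist camera it gives the pose at the moment of the call.
A pose or a line that the arm cannot do raises bot.PlanningError and nothing moves.
- order.finish_job(): hands the job in, once; it reports no verdict.
The state is a dict: "time": time; "joint_pos": joint angles; "qd": joint speeds; "joint_torque": joint torques, N m; "tcp_pos": TCP position; "ee_rot": TCP orientation; "force": force on the tool from outside, world axes, zero at the start; "torque": the same for the moment, N m; "grip_width": finger opening in m.
Only numpy, scipy, OpenCV 4.12 (cv2) and the standard library are available. Lean on these libraries where they do the work, as an engineer would, in place of code of your own. Each camera call takes 0.05 s, during which the arm holds its last target.

### The job

Raise the clear flap of the bottle locker, reach in under it and take out the taller of the two brown bottles, then stand it upright and gently on the pan of the scale, ready to be weighed. Keep it upright on the way, leave the shorter bottle standing in the locker, let the flap fall shut again, and do not disturb the cup and the gel tub beside the work.

Things in the scene. Friction and masses are not known exactly. Their poses are not given: they have to be found in the camera images.
- locker: Grey-green sheet-metal box, fixed, 310 wide (y), 170 deep (x), 140 mm high; origin: centre of its underside. x points in from its front (which looks to the robot's left), y to its left. Front wall 63 mm high at x = -85 mm; clear flap slopes from there up to the hinge; fixed top from the hinge to the back. Side walls 3 mm thick, cut to the flap's slope, 304 mm apart. Inner floor 14 mm above the table.
- locker_hinge (a point): Middle of the flap's hinge line, which runs along the locker's y: 140 mm above the table, 105 mm behind the front wall. Axes as the locker's.
- flap (a joint): Flap angle, rad: 0 shut, grows as it is raised about the hinge line, stop at 1.75. Clear sheet, 0.24 kg, 304 mm wide, 130 mm from hinge to the fold of the lip. It always falls shut by its weight; a damper (0.6 N m s/rad) slows it: about 6 s from the stop. It may rest on hand or wrist meanwhile. Raising it at 0.6 rad/s takes about 4 N at the lip.
- flap_edge (a point): Middle of the rolled outer edge (10 mm thick, 304 mm long, along the locker's y) of the flap's aluminium pull lip, which is 47 mm wide and runs out level from the flap's lower edge. Shut, the edge is 155 mm before the hinge line, 72 mm above the table and free below: fingertips go under the lip from the front. It moves with the flap on a circle of 169 mm radius about the hinge line.
- tall_bottle_mid (a point): Centre (half-way up) of the tall brown bottle: 42 mm across, 85 mm high with cap, 90 g; z is its axis. Body straight up to 55 mm. Stands on the locker's floor 10 to 21 mm before the hinge line, 50 mm left or right of the locker's middle, close to the fixed top's edge: a gripper pointing straight down does not fit, one leaning 30 to 50 degrees, pointing in and down, does.
- short_bottle_mid (a point): Centre (half-way up) of the shorter brown bottle: 30 mm across, 62 mm high, 40 g, on the other side of the locker's middle, at the same depth. It stays there.
- scale_pan (a point): Centre of the top face of the scale's pan, a plain steel plate 134 x 134 mm, 44 mm above the table, z up. The scale is flat and grey, 190 x 150 mm, fixed, with a dark display on its -x side, toward the robot.
- cup_mid (a point): Centre of a loose steel cup, 72 mm across, 82 mm high, standing beyond the locker. Bystander.
- gel_tub_mid (a point): Centre of a loose pink tub, 96 mm across, 55 mm high, standing beyond the scale. Bystander.

How it is judged:
By the outcome, as a careful person would: the job done as asked, in the order asked, and still so for the second after the job is handed in, with the robot touching nothing.
It also fails if it takes over 51 s, if anything falls off the work surface, if the arm or the gripper's body presses on something with over 40 N, if the wrist force passes 120 N, or if a joint passes its speed limit or range.

## Working session

There is one attempt and no reset: what is moved stays moved. The work goes in short steps, each a Python script; the robot and the scene stay as the last script left them, time stands still between calls to the robot, and variables do not carry over. Pictures are saved under pics/ and viewed, and the job is handed in when it is done.

```bash
mkdir -p pics
cat > h.py <<'E'
import numpy as np, cv2
from workcell import bot, grip, solve_ik, cams, order
def save(name,fn):
    im=cams.snapshot(name); cv2.imwrite('pics/'+fn,im[:,:,::-1]); return im
E
python3 - <<'E'
from h import *
for n in ['side','top','wrist']:
    c=cams.calibration(n); print(n,c); save(n,n+'0.png')
print(bot.sense())
E
```

```text
side {'vfov': 49.18523089164431, 'cx': 279.3860099591359, 'cy': 207.4185548579428, 'k1': 0.02958544093437602, 'origin': array([0.10047336, 1.00882181, 0.72250287]), 'attitude': array([  60.65652337,   -0.51891107, -152.34126824])}
top {'vfov': 44.15145168361469, 'cx': 273.8388991238295, 'cy': 202.96376823141037, 'k1': -0.16471493253660244, 'origin': array([0.29142785, 0.0337569 , 1.56088202]), 'attitude': array([ 12.19425397,  -0.11461976, -91.24612776])}
wrist {'vfov': 62.933323730800645, 'cx': 279.82175087208935, 'cy': 207.51187989915545, 'k1': -0.022983641148012053, 'origin': array([ 0.08173206, -0.62294186,  0.37166482]), 'attitude': array([-17.24747791,  -0.12058259, 104.32991641])}
{'time': 0.15, 'joint_pos': array([-6.08138031e+01,  2.20825581e+01,  3.98464269e-01, -1.85728574e-02,
       -6.84106774e+01, -1.48147135e+01]), 'qd': array([-0.07683294, -0.15573036,  0.27656093,  0.09076723,  0.08842474,
        0.00358671]), 'joint_torque': array([ 1.60511399e-04, -3.92678654e+01,  1.88581914e+01,  4.18861136e+00,
       -3.44482687e-03, -6.65848859e-06]), 'tcp_pos': array([ 0.15501398, -0.60503228,  0.23046261]), 'ee_rot': array([  4.49392787,  89.9036691 , 108.8585631 ]), 'force': array([ 0.3140788 , -0.17661977, -0.17617994]), 'torque': array([0.02690867, 0.03794586, 0.03428927]), 'grip_width': 0.08530277763227123}
```

View pics/side0.png

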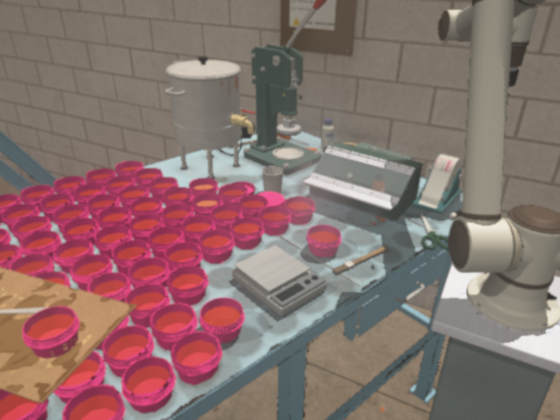

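View pics/top0.png

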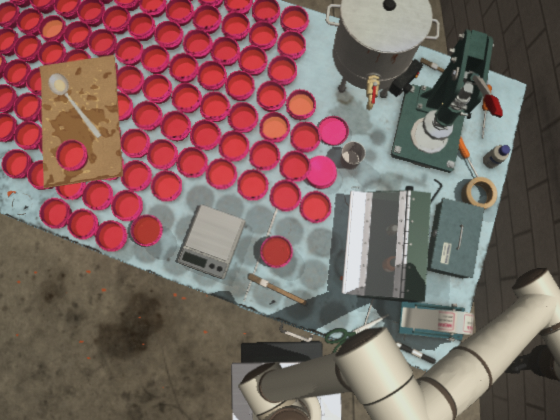

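View pics/wrist0.png

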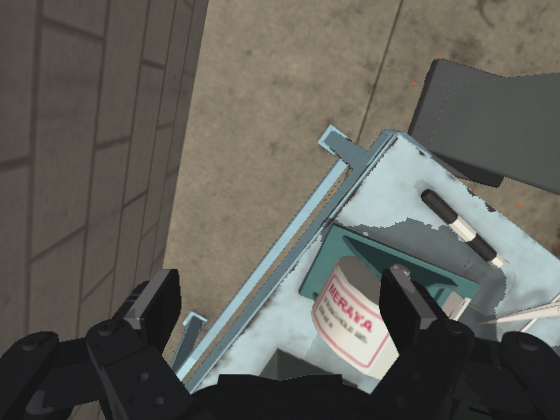

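Run:
```python
import cv2
a=cv2.imread('pics/top0.png'); cv2.imwrite('pics/topc.png',cv2.resize(a[170:320,310:460],None,fx=4,fy=4,interpolation=2))
cv2.imwrite('pics/tops.png',cv2.resize(a[190:290,160:310],None,fx=5,fy=5,interpolation=2))
a=cv2.imread('pics/side0.png'); cv2.imwrite('pics/sidec.png',cv2.resize(a[135:225,250:430],None,fx=4.4,fy=4.4,interpolation=2))
```

```text
(no output)
```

View pics/topc.png

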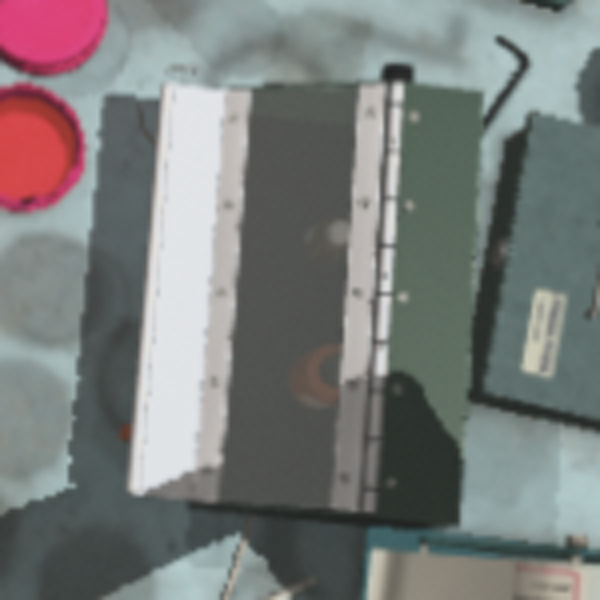

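View pics/sidec.png

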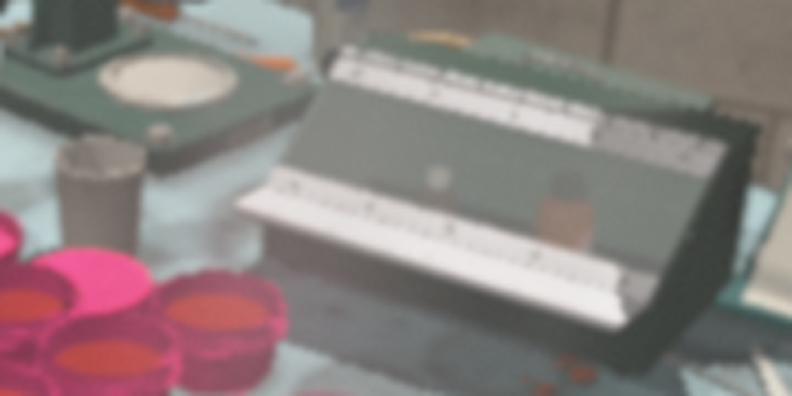

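View pics/tops.png

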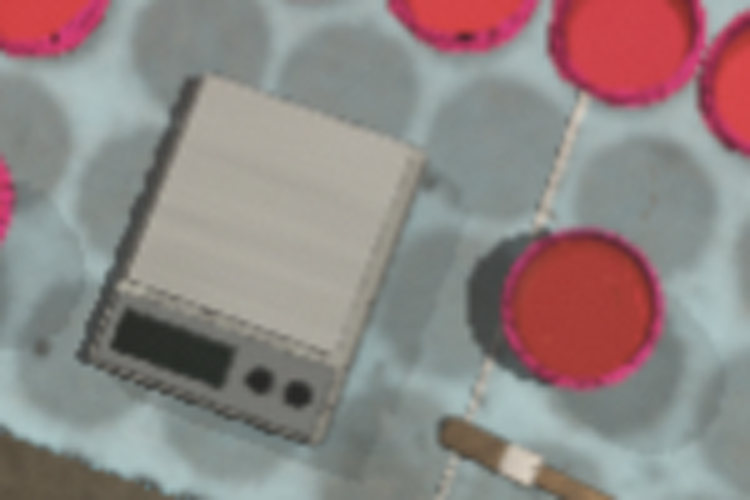

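```bash
cat >> h.py <<'E'
from scipy.spatial.transform import Rotation as Rn
def ray(cal,uv):
    uv=np.atleast_2d(np.array(uv,float)); f=210/np.tan(np.radians(cal['vfov']/2))
    K=np.array([[f,0,cal['cx']],[0,f,cal['cy']],[0,0,1]])
    p=cv2.undistortPoints(uv[:,None],K,np.array([cal['k1'],0,0,0.]))[:,0]
    d=np.c_[p[:,0],-p[:,1],-np.ones(len(p))]
    return cal['origin'],Rn.from_euler('xyz',cal['attitude'],degrees=True).apply(d)
def onz(cal,uv,z):
    o,d=ray(cal,uv); return o+d*((z-o[2])/d[:,2])[:,None]
def proj(cal,P):
    f=210/np.tan(np.radians(cal['vfov']/2))
    q=Rn.from_euler('xyz',cal['attitude'],degrees=True).inv().apply(np.atleast_2d(P)-cal['origin'])
    s=np.c_[q[:,0],-q[:,1]]/-q[:,2:]; s=s*(1+cal['k1']*(s**2).sum(1,keepdims=True))
    return s*f+[cal['cx'],cal['cy']]
E
python3 - <<'E'
from h import *
np.set_printoptions(precision=4,suppress=True)
t=cams.calibration('top'); s=cams.calibration('side')
T=lambda l,z: onz(t,np.array(l)/4+[309.6,169.6],z)
S=lambda l,z: onz(s,np.array(l)/4.4+[249.6,134.6],z)
e=T([(165,85),(130,490)],.074); print('edge top',e,np.linalg.norm(e[0]-e[1]))
e=S([(238,203),(620,325)],.070); print('edge side',e,np.linalg.norm(e[0]-e[1]))
b=T([(483,92),(460,525)],.14); print('back top',b,np.linalg.norm(b[0]-b[1]))
h=T([(390,85),(368,510)],.14); print('hinge top',h)
print('cap tall top',T([(342,374)],.099),'side',S([(568,178)],.099))
print('short top',T([(338,232)],.076),'side',S([(437,172)],.076))
P=lambda l,z: onz(t,np.array(l)/5+[159.6,189.6],z)
p=P([(205,78),(422,152),(336,355),(130,285)],.044); print('pan',p,p.mean(0),np.linalg.norm(np.diff(p,axis=0),axis=1))
g=onz(t,[(333,131),(321,172),(354,154)],.055);print('tub/cup',g)
E
```

```text
edge top [[ 0.6445 -0.2053  0.074 ]
 [ 0.3482 -0.1654  0.074 ]] 0.2989837157918404
edge side [[ 0.6468 -0.2159  0.07  ]
 [ 0.3483 -0.1706  0.07  ]] 0.30188000921394315
back top [[ 0.6192 -0.4249  0.14  ]
 [ 0.3138 -0.3848  0.14  ]] 0.307990818443784
hinge top [[ 0.6256 -0.357   0.14  ]
 [ 0.3266 -0.3206  0.14  ]]
cap tall top [[ 0.4245 -0.3179  0.099 ]] side [[ 0.4305 -0.3133  0.099 ]]
short top [[ 0.5308 -0.3272  0.076 ]] side [[ 0.5326 -0.3249  0.076 ]]
pan [[0.6169 0.2437 0.044 ]
 [0.5691 0.1136 0.044 ]
 [0.4489 0.1654 0.044 ]
 [0.4925 0.2876 0.044 ]] [0.5319 0.2026 0.044 ] [0.1386 0.1309 0.1297]
tub/cup [[ 0.8399 -0.1638  0.055 ]
 [ 0.7094 -0.1209  0.055 ]
 [ 0.7645 -0.2245  0.055 ]]
```

```bash
cat >> h.py <<'E'
ly=np.array([.9913,-.1315,0]); lx=np.array([-.1315,-.9913,0]); Z=np.array([0,0,1.])
H=np.array([.4752,-.341,0])
def W(u,l,z): return H-lx*u+ly*l+Z*z
def rot(azi,L,s):
    """hand pointing horizontally along azi (unit vec), lean L deg from vertical, s=+-1 half turn"""
    L=np.radians(L); x=azi*np.sin(L)-Z*np.cos(L); zz=s*np.cross(azi,Z); zz/=np.linalg.norm(zz)
    return Rn.from_matrix(np.c_[x,np.cross(zz,x),zz])
def rpy(r): return r.as_euler('xyz',degrees=True)
E
python3 - <<'E'
from h import *
np.set_printoptions(precision=3,suppress=True)
s=bot.sense(); R=Rn.from_euler('xyz',s['ee_rot'],degrees=True); c=cams.calibration('wrist')
print('cam in tool',R.inv().apply(c['origin']-s['tcp_pos']))
b=onz(cams.calibration('top'),[(277,250),(315,207),(285,195),(321,172)],.04); print(b)
for L in (40,45,50):
 for sg in (1,-1):
  r=rot(lx,L,sg); print(L,sg,'toolY',r.as_matrix()[:,1])
  for u,l,z in [(.25,-.05,.3),(.21,-.05,.05),(.147,-.05,.05),(.16,-.05,.15),(.063,-.05,.275),(.091,-.05,.128),(.006,-.05,.043)]:
   print((u,l,z),solve_ik(W(u,l,z),rpy(r)))
E
```

```text
cam in tool [-0.141  0.075  0.001]
[[ 0.478  0.017  0.04 ]
 [ 0.605 -0.1    0.04 ]
 [ 0.644 -0.011  0.04 ]
 [ 0.714 -0.122  0.04 ]]
40 1 toolY [-0.101 -0.759  0.643]
(0.25, -0.05, 0.3) [ 27.919   9.141 -28.487  32.1   -80.08  -49.099]
(0.21, -0.05, 0.05) [ 19.336  27.25  -50.299  51.926 -46.737 -74.689]
(0.147, -0.05, 0.05) [  9.107  26.17  -53.507  62.643 -43.894 -75.664]
(0.16, -0.05, 0.15) [ 15.272  16.901 -45.993  46.054 -55.37  -59.312]
(0.063, -0.05, 0.275) [  3.895   7.519 -37.336  44.861 -63.267 -38.927]
(0.091, -0.05, 0.128) [  3.96   18.15  -49.976  57.291 -48.464 -60.811]
(0.006, -0.05, 0.043) [-16.848  26.665 -55.048  89.303 -39.375 -77.044]
40 -1 toolY [ 0.101  0.759 -0.643]
(0.25, -0.05, 0.3) [ 27.919   9.141 -28.487  32.1   -80.08  130.901]
(0.21, -0.05, 0.05) [ 19.336  27.25  -50.299  51.926 -46.737 105.311]
(0.147, -0.05, 0.05) [  9.107  26.17  -53.507  62.643 -43.894 104.336]
(0.16, -0.05, 0.15) [ 15.272  16.901 -45.993  46.054 -55.37  120.688]
(0.063, -0.05, 0.275) [  3.895   7.519 -37.336  44.861 -63.267 141.073]
(0.091, -0.05, 0.128) [  3.96   18.15  -49.976  57.
[... 1514 characters left out ...]
  54.164 -66.762 -49.105]
(0.091, -0.05, 0.128) [  6.136  21.67  -52.469  64.808 -55.336 -71.164]
(0.006, -0.05, 0.043) [-13.996  30.493 -56.548  93.955 -49.731 -86.145]
50 -1 toolY [ 0.085  0.637 -0.766]
(0.25, -0.05, 0.3) [ 30.408  12.256 -31.445  37.387 -84.065 124.963]
(0.21, -0.05, 0.05) [ 22.43   31.733 -50.319  54.799 -54.29   98.482]
(0.147, -0.05, 0.05) [ 12.334  30.487 -54.067  66.018 -52.037  96.499]
(0.16, -0.05, 0.15) [ 17.83   20.655 -48.185  52.124 -61.256 111.836]
(0.063, -0.05, 0.275) [  5.926   9.576 -42.21   54.164 -66.762 130.895]
(0.091, -0.05, 0.128) [  6.136  21.67  -52.469  64.808 -55.336 108.836]
(0.006, -0.05, 0.043) [-13.996  30.493 -56.548  93.955 -49.731  93.855]
```

```bash
cat >> h.py <<'E'
L=45; r0=rot(lx,L,-1); RP=rpy(r0); LB=-.05
n2=np.array([-1,1])/2**.5; a2=np.array([-1,-1])/2**.5
def arc(th,back=.009):
    def ro(p,t): c,s=np.cos(t),np.sin(t); return np.array([c*p[0]-s*p[1],s*p[0]+c*p[1]])
    C=ro([.155,-.068],th)-n2*.005+a2*.02 if th<np.pi/4 else ro([.135,-.073],th)
    return C-n2*.011+a2*back
def A(th,l=LB): c=arc(th); return W(c[0],l,c[1]+.14)
def st(t=''):
    s=bot.sense(); d=s['tcp_pos']-H
    print(t,'t%.2f'%s['time'],'u %.4f l %.4f z %.4f'%(-d@lx,d@ly,d[2]),'F',s['force'].round(1),'w %.4f'%s['grip_width'])
E
python3 - <<'E'
from h import *
bot.movep(W(.24,LB,.30),RP); st('way')
grip(.065,30)
c=arc(0); z0=c[1]+.14-.006
save('wrist','w1.png')
bot.movel(W(.195,LB,z0),feed=.25); st('down'); save('side','s1.png');save('wrist','w2.png')
E
```

```text
way t2.33 u 0.2396 l -0.0500 z 0.3000 F [-0.4  0.7  0.2] w 0.0857
down t3.94 u 0.1953 l -0.0495 z 0.0347 F [0.7 0.7 0.4] w 0.0651
```

View pics/w1.png

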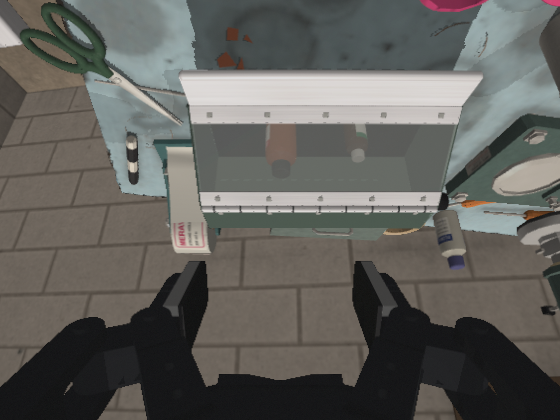

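View pics/s1.png

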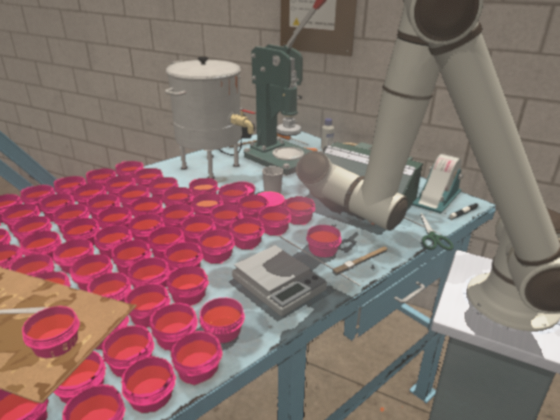

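View pics/w2.png

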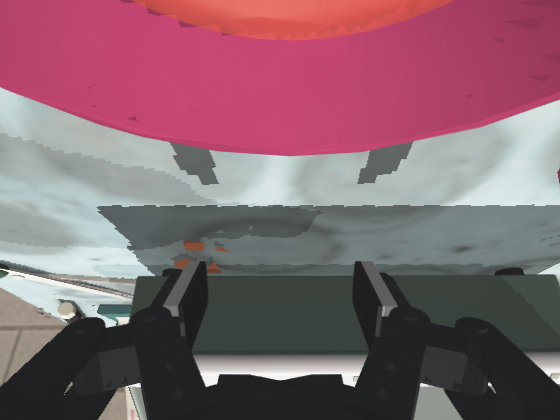

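Run:
```python
import cv2
a=cv2.imread('pics/w1.png'); cv2.imwrite('pics/w1c.png',cv2.resize(a[60:250,170:490],None,fx=2.5,fy=2.5,interpolation=2))
```

```text
(no output)
```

View pics/w1c.png

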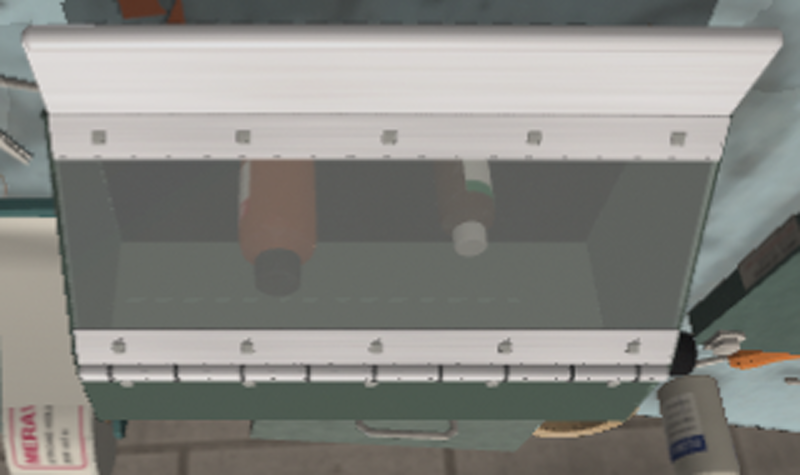

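```bash
cat >> h.py <<'E'
def wcal(pos,R):
    """wrist calibration for a tool pose, from the rigid mount"""
    c=dict(cams.calibration('wrist')); s=bot.sense(); Rs=Rn.from_euler('xyz',s['ee_rot'],degrees=True)
    Rc=Rn.from_euler('xyz',c['attitude'],degrees=True)
    c['origin']=pos+R.apply(Rs.inv().apply(c['origin']-s['tcp_pos'])); c['attitude']=rpy(R*Rs.inv()*Rc); return c
def loc(P): d=np.atleast_2d(P)-H; return np.c_[-d@lx,d@ly,d[:,2]].round(4)
E
python3 - <<'E'
from h import *
c=wcal(W(.2396,-.05,.30),r0)
q=lambda l,z: loc(onz(c,np.array(l)/2.5+[169.7,59.7],z))
print('lip edge',q([(25,30),(782,34)],.077))
print('hinge rod',q([(78,372),(672,372)],.142))
print('tall',q([(277,284)],.099),'short',q([(469,248)],.076))
E
```

```text
lip edge [[ 0.1649 -0.1468  0.077 ]
 [ 0.164   0.1468  0.077 ]]
hinge rod [[ 0.0044 -0.1518  0.142 ]
 [ 0.0045  0.1545  0.142 ]]
tall [[ 0.021  -0.0494  0.099 ]] short [[0.0209 0.053  0.076 ]]
```

Run:
```python
from h import *
c=arc(0)
print(bot.movel(W(c[0]+.003,LB,c[1]+.134),feed=.1,threshold=15)); st('in')
for th in (.2,.5,.785,1.1):
    h=bot.movel(A(th)+(-lx)*.003,feed=.12,threshold=30); st(th)
    if h: print('STOP'); break
save('side','s2.png'); save('top','t2.png')
```

```text
False
in t4.65 u 0.1490 l -0.0497 z 0.0345 F [ 0.5 -0.4 -0.7] w 0.0650
0.2 t5.13 u 0.1616 l -0.0494 z 0.0717 F [-1.8  5.1 -2.3] w 0.0649
0.5 t5.71 u 0.1663 l -0.0474 z 0.1226 F [ 1.2  8.1 -0.4] w 0.0653
0.785 t6.26 u 0.1529 l -0.0492 z 0.1697 F [ 0.4  2.9 -0.5] w 0.0651
1.1 t6.81 u 0.1305 l -0.0502 z 0.2129 F [0.8 3.4 1.4] w 0.0649
```

View pics/s2.png

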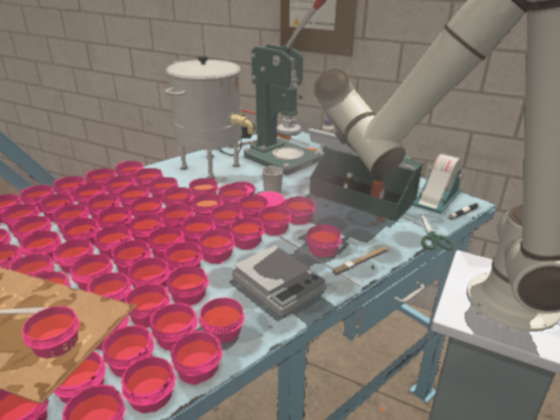

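View pics/t2.png

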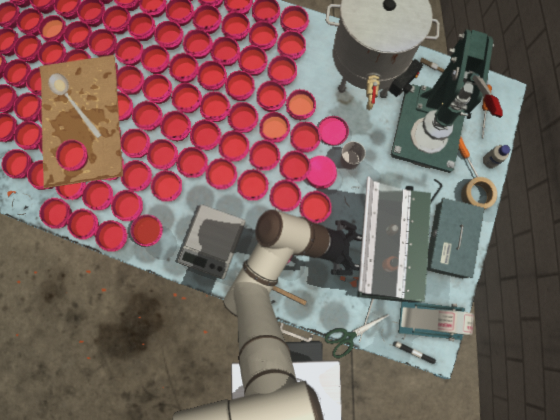

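Run:
```python
from h import *
for th in (1.4,1.65):
    h=bot.movel(A(th)+(-lx)*.003,feed=.14,threshold=30); st(th)
    if h: print('STOP'); break
save('side','s3.png')
p=W(.0914,LB,.1274)
bot.movel(p+(-lx)*.02+Z*.06,feed=.3,threshold=25); 
print(bot.movel(p,feed=.25,threshold=25)); st('pre')
save('wrist','w3.png'); save('side','s4.png')
```

```text
1.4 t7.38 u 0.0991 l -0.0502 z 0.2464 F [0.9 2.  0.7] w 0.0651
1.65 t7.81 u 0.0664 l -0.0504 z 0.2657 F [-0.4  1.5  1.8] w 0.0653
False
pre t8.71 u 0.0904 l -0.0497 z 0.1287 F [ 0.7 -0.1  0.3] w 0.0647
```

View pics/w3.png

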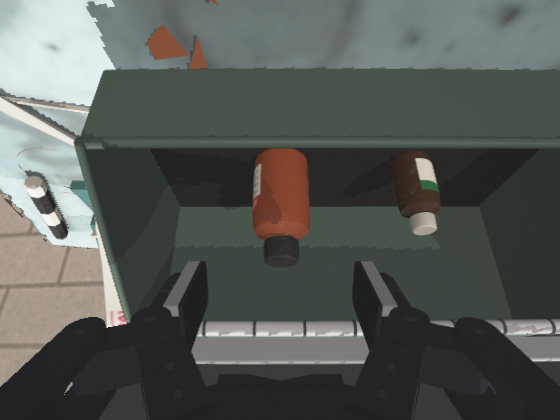

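View pics/s4.png

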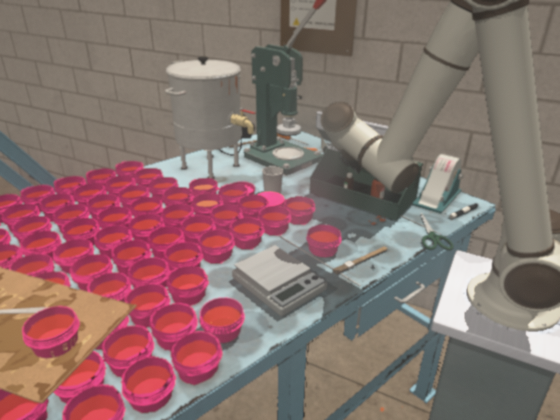

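Run:
```python
from h import *
c=cams.calibration('wrist')
print('cap',loc(onz(c,[(281,262)],.099)),'short',loc(onz(c,[(424,232)],.076)),'wall top',loc(onz(c,[(110,138),(540,138)],.063)),'hinge',loc(onz(c,[(230,328),(500,328)],.142)))
print(bot.movel(W(.0066,LB,.0426),feed=.15,threshold=20)); st('in')
save('wrist','w4.png')
grip(.03,35); st('grip'); save('wrist','w5.png')
```

```text
cap [[ 0.0215 -0.0479  0.099 ]] short [[0.019  0.0561 0.076 ]] wall top [[ 0.11   -0.1349  0.063 ]
 [ 0.1092  0.0857  0.063 ]] hinge [[ 0.02   -0.0804  0.142 ]
 [ 0.0103  0.0975  0.142 ]]
False
in t9.76 u 0.0069 l -0.0493 z 0.0434 F [ 0.2  0.3 -0.5] w 0.0648
grip t10.14 u 0.0073 l -0.0492 z 0.0432 F [1.3 6.  2.5] w 0.0406
```

View pics/w5.png

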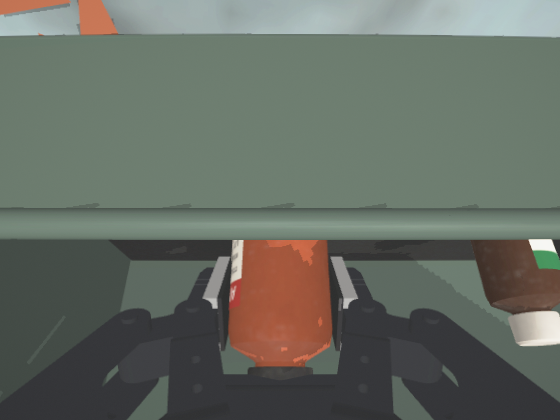

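Run:
```python
from h import *
b=np.array([.0066,.0426])
for d in (.03,.12,.22):
    q=b+d*.7071
    h=bot.movel(W(q[0],LB,q[1]),feed=.1 if d<.1 else .2,threshold=25); st(d)
    if d<.1: save('wrist','w6.png')
    if h: print('STOP');break
save('wrist','w7.png');save('side','s7.png')
```

```text
0.03 t10.64 u 0.0283 l -0.0498 z 0.0636 F [ 0.   2.3 -1.3] w 0.0407
0.12 t11.29 u 0.0910 l -0.0504 z 0.1271 F [ 0.3 -0.2 -0.7] w 0.0401
0.22 t11.94 u 0.1614 l -0.0505 z 0.1970 F [ 1.   2.9 -1.1] w 0.0403
```

View pics/w7.png

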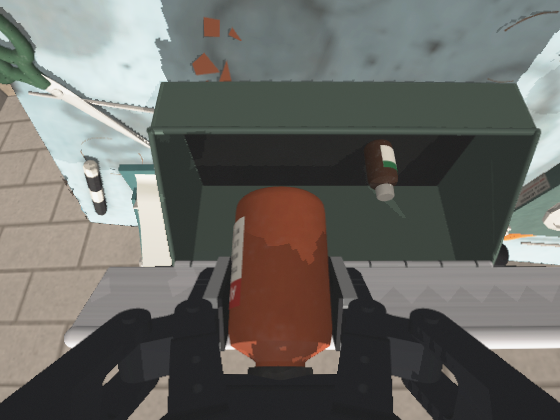

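View pics/s7.png

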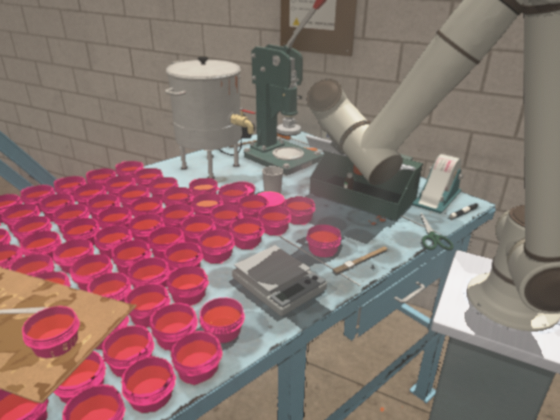

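Run:
```python
from h import *
np.set_printoptions(precision=1,suppress=True)
bot.movel(W(.29,LB,.24),feed=.25); st('out')
print(bot.sense()['joint_pos'])
pan=np.array([.532,.2026,0])
for ang in (-97.6,-70,-45,-20,0,20):
    a=np.array([np.cos(np.radians(ang)),np.sin(np.radians(ang)),0])
    r=rpy(rot(a,45,-1))
    print(ang,[solve_ik(pan+a*.0135+Z*z,r) for z in (.0734,.2)])
```

```text
out t12.73 u 0.2885 l -0.0511 z 0.2391 F [-0.5 -0.9 -1.7] w 0.0402
[ 33.1  15.6 -32.5  33.2 -77.6 121.3]
-97.6 [array([ 47.7,  40.9, -13.4,  24.4, -76.5, 110. ]), array([ 47.8,  32.9,  -7.5,  23.7, -89.2, 115.6])]
-70 [array([ 50.7,  34.7, -31.6,  44.7, -59.8, 113.6]), array([ 51.7,  25.7, -24.5,  39.2, -72.2, 124.9])]
-45 [array([ 45.1,  28.4, -48. ,  76.7, -46.6, 108.9]), array([ 50.2,  18.2, -40.1,  58.8, -55.4, 129.5])]
-20 [None, array([ 37. ,  10.9, -52.3,  92.5, -36.4, 129.5])]
0 [None, None]
20 [None, None]
```

```bash
python3 - <<'E'
from h import *
pan=np.array([.532,.2026,0]); p=pan+lx*.0135
bot.movel(p+Z*.22,feed=.25); st('above')
bot.movel(p+Z*.105,feed=.12); st('near'); print(bot.sense()['tcp_pos'])
save('side','s8.png');save('top','t8.png');save('wrist','w8.png')
E
python3 - <<'E'
import cv2,numpy as np
a=cv2.imread('pics/side8.png') if 0 else cv2.imread('pics/s8.png')
b=cv2.resize(a[180:330,200:400],None,fx=4,fy=4,interpolation=2); cv2.imwrite('pics/s8c.png',b)
E
```

```text
above t13.87 u 0.5316 l -0.0155 z 0.2200 F [-0.1 -0.5  0.3] w 0.0405
near t14.97 u 0.5332 l -0.0148 z 0.1057 F [-0.6 -0.7 -0.7] w 0.0405
[0.53064404 0.18954633 0.10570943]
```

View pics/s8.png

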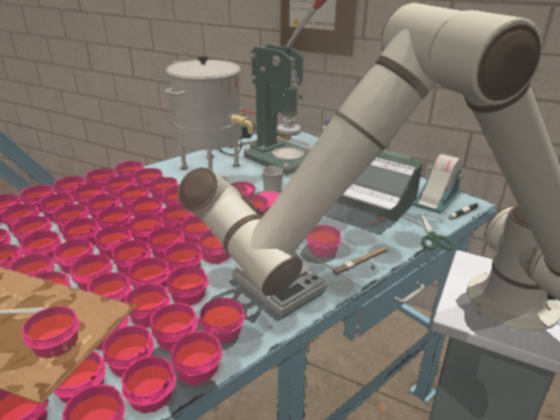

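View pics/w8.png

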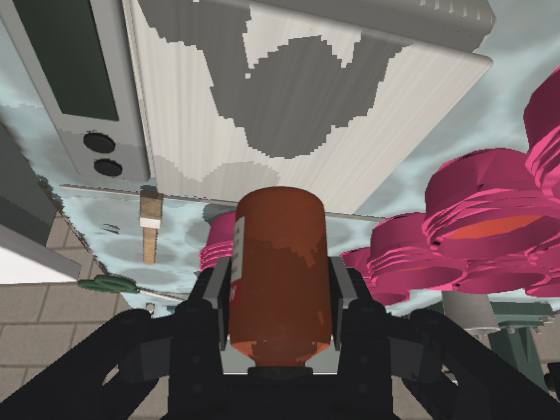

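View pics/t8.png

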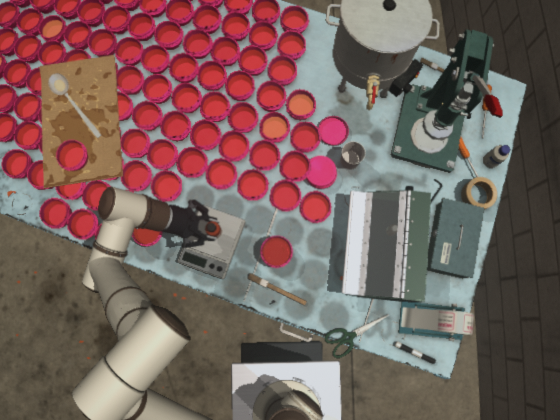

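Run:
```python
from h import *
p=bot.sense()['tcp_pos']; p=np.array([.532,.2026,0])+lx*.0135
bot.movel(p+Z*.079,feed=.05); st('a')
print(bot.movel(p+Z*.069,feed=.008,threshold=3)); st('touch')
bot.sleep(.2); st('settle'); save('wrist','w9.png'); save('side','s9.png')
```

```text
a t15.79 u 0.5329 l -0.0151 z 0.0789 F [-0.4 -0.  -0.6] w 0.0404
True
touch t16.57 u 0.5328 l -0.0152 z 0.0733 F [-0.3  1.3  2.4] w 0.0403
settle t16.77 u 0.5328 l -0.0152 z 0.0732 F [-0.1  1.   4.8] w 0.0410
```

View pics/w9.png

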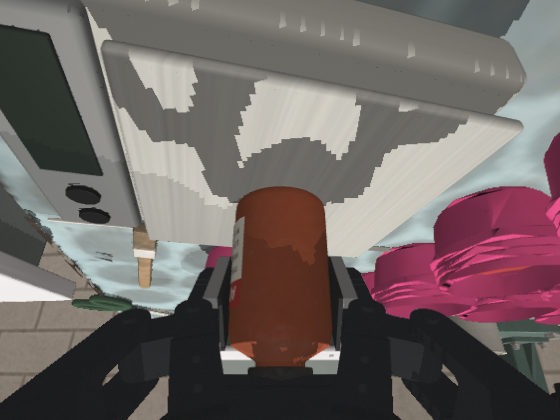

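Run:
```python
from h import *
grip(.066); st('open'); 
p=bot.sense()['tcp_pos']; a=r0.as_matrix()[:,0]
print(bot.movel(p-a*.05,feed=.07,threshold=12)); bot.movel(p-a*.2,feed=.25); st('back'); save('wrist','w10.png')
s=bot.sense()['tcp_pos']; bot.movel([s[0]-.06,s[1]+.1,.36],feed=.25); bot.sleep(.3)
for n in('side','top'): save(n,n+'10.png')
```

```text
open t17.24 u 0.5321 l -0.0158 z 0.0719 F [ 0.  -0.5  0.1] w 0.0660
False
back t18.85 u 0.6725 l -0.0163 z 0.2120 F [-0.2  0.5 -0.3] w 0.0659
```

View pics/w10.png

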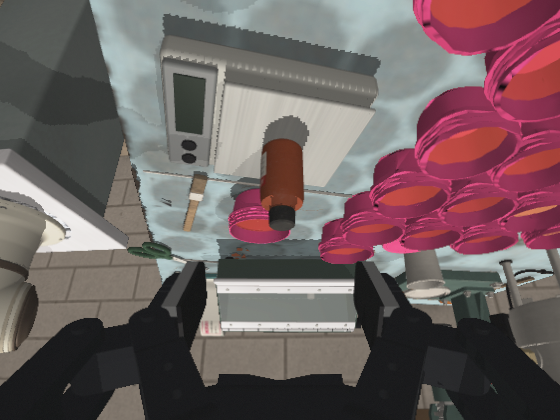

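View pics/side10.png

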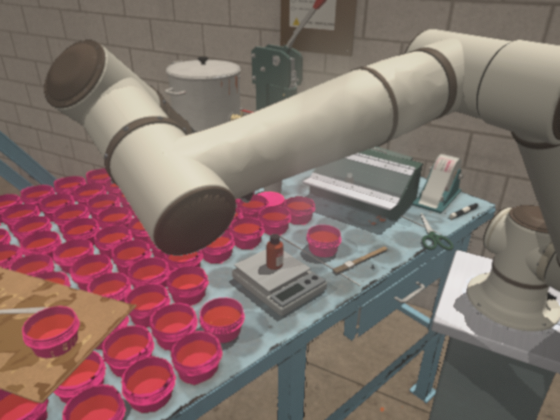

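View pics/top10.png

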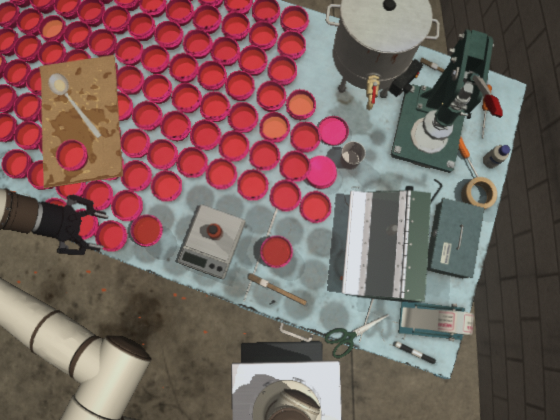

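Run:
```python
from h import *
a=cv2.imread('pics/top0.png').astype(int);b=cv2.imread('pics/top10.png').astype(int)
d=np.abs(a-b).max(2)
for n,(x,y,w,h) in dict(cup=(338,138,34,32),tub1=(316,114,34,34),tub2=(304,155,36,34),lip=(345,188,25,110),short=(382,220,20,20),bowl=(258,232,38,38)).items(): print(n,d[y:y+h,x:x+w].mean().round(2),d[y:y+h,x:x+w].max())
p=onz(cams.calibration('top'),[(214,229)],.12);print('cap on pan ~',p)
st('end'); order.finish_job()
```

```text
cup 5.01 8
tub1 5.94 8
tub2 5.93 8
lip 9.94 108
short 4.32 8
bowl 5.44 9
cap on pan ~ [[0.53109112 0.19462834 0.12      ]]
end t20.20 u 0.7630 l -0.0886 z 0.3598 F [0.1 0.4 0.5] w 0.0660
the job is handed in; nothing more can be done
```

The job is done and handed in at about 20 s of the 51 s allowed; no verdict is reported. I raised the flap, took the tall bottle out from under it with the hand leaning 45°, and let the flap fall shut. I then stood the bottle on the scale pan, opened the fingers and backed clear.

- **Bottle:** it touched the pan at the height expected, with a force change of about 3 N, settling at about 5 N. It stands upright, with the cap about 8 mm from the pan's centre by the top camera.
- **Flap:** the pictures show it closed. The lip strip is the one region that differed between the first and last top views (maximum pixel difference 108). I put that down to the arm's shadow, present only at the start, but did not look into it further.
- **Other things:** the cup, the two pink tub-like discs, the bowl nearest the scale and the short bottle show no change beyond uniform noise. I did not work out which of the two pink discs is the gel tub.
- **Forces:** the sensed tool force, read after each move, never exceeded about 8 N. The gripper closed to 40 to 41 mm on the 42 mm bottle, with a brief side force of about 6 N that was gone after the release.

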